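# Push a field probe home in its eccentric coupling

### The job

Take the flat-headed field probe out of the timber stand and push it, foot down, into the push-in coupling on the metal base plate: feel for the bore, push on past the sprung grip until the probe is fully home on the bottom of the bore, then let go. Push with a light hand, never with more than about 35 N, and leave the ball-headed probe and the other things on the table where they are.

Things in the scene. Friction and masses are not known exactly. Their poses are not given: they have to be found in the camera images.
- probe_head (a point): Centre of the head of the flat-headed field probe, the one to mount: loose, rigid, white plastic, 0.10 to 0.16 kg, 122 mm tall, standing upright in one of the stand's two holes. The head is a block 26 mm thick (x axis) by 44 mm wide (y axis) by 42 mm tall; z is up along the probe.
- probe_foot (a point): Centre of the flat lower end of the same probe (same axes), 101 mm below its head's centre. The tube above it is round, 18 mm in diameter; the foot has a 2 mm 45-degree chamfer (flat end 14 mm across) and a groove 11 to 18 mm above its end, into which the coupling's grip snaps when the probe is home.
- probe: The same flat-headed probe again: origin at the centre of its foot, same axes.
- ball_center (a point): Centre of the ball head (42 mm in diameter) of the other white probe, in the other hole of the stand; it must stay there. Same 18 mm tube, foot 100 mm below the ball's centre.
- stand: Timber block fixed to the table, 80 mm (x) by 205 mm (y) by 45 mm tall, origin at the centre of its underside. Two round holes, 21 mm in diameter and 35 mm deep, open upward at y = -60 and y = +60 mm; either can hold the flat-headed probe.
- coupling_mouth (a point): Point on the axis of the fixed coupling's HOUSING, level with the top of its flat round pale metal flange (68 mm across), 60 mm above the table; z up. The bore is NOT here: the collet is eccentric, so flange and bore are centred 6.5 mm off this axis, in any direction, new each time and not shown by this pose. Find the bore by feel (slide the foot on the flange with a few N) or by eye.
- coupling: The same push-in coupling: origin under the centre of its 120 mm square, 10 mm thick plate, same axes. Its upright bore, 20 mm in diameter with a sharp rim, is 38 mm deep to a rigid flat bottom. Four sprung balls 24 mm below the mouth hold back a foot about 20 mm deep; some 10 N pushes past, then a few N of drag to the bottom. The eccentric collet turns stiffly if forced (0.15 N m).
- adapter: Small brass adapter, 22 mm in diameter and 26 mm tall, standing loose on top of the stand between the two holes; leave it. Origin at the centre of its underside.
- tape_roll: Roll of black tape, 90 mm in diameter, 19 mm tall, lying on the table between stand and coupling; leave it. Origin at the centre of its underside.
- ferrite: Grey ferrite ring, 36 mm in diameter, 14 mm tall, lying on the table behind the coupling; leave it. Origin at the centre of its underside.
- jar: Clear jar, 56 mm in diameter, 70 mm tall, to the right of the coupling; leave it. Origin at the centre of its underside.
- screwdriver: Screwdriver lying on the table beyond the work; leave it.
- wrench: Wrench lying on the table at the left; leave it.
Mind the look-alikes: they are no part of the job. There is more than one size of the coupling; the one meant has the size given above.

How it is judged (in metres and radians):
On the way, in this order (a step that is already met when the one before it is completed fails the run):
1. the flat-headed probe is lifted clear of the stand (height (world z) of probe_foot above 0.055 m), for 0.1 s.
2. the probe's foot is at the bottom of the coupling's bore (z of probe_foot in the frame of coupling_mouth below -0.0355 m and horizontal distance between probe_foot and coupling_mouth below 0.01 m and angle between probe_head's own z axis and vertical below 0.07 rad), for 0.2 s.
At the end, for the whole second after the job is handed in: The flat-headed probe stands upright (within 4 degrees) in the coupling's bore with its foot within 2.5 mm of the bottom of the bore (at least 35.5 mm below the mouth), released and at rest (all of step 2 and contact force between the fingers and probe below 0.05 N and linear speed of probe below 0.02 m/s); the robot touches nothing.
It fails at once if the probe, or the robot, presses on the coupling with more than 50 N, which counts the push and the sprung grip's own squeeze of 10 to 15 N (contact force between any of probe, the fingers, the arm and coupling above 50 N).
It fails at once if the ball-headed probe is lifted out or pushed over (its ball moves more than 25 mm) (distance of ball_center from where it was at the start of the episode above 0.025 m).
It fails at once if a bystander is pushed away (more than 30 mm; the adapter 20 mm) (distance of adapter from where it was at the start of the episode above 0.02 m or distance of any of tape_roll, ferrite, jar, screwdriver, wrench from where it was at the start of the episode above 0.03 m).
It also fails if it takes over 51 s, if anything falls off the work surface, if the arm or the gripper's body presses on something with over 40 N, if the wrist force passes 120 N, or if a joint passes its speed limit or range.

### The arm

A 7-joint arm with a two-finger parallel gripper is mounted at the origin on the work surface. World frame = base frame: x ahead of the robot, y to its left, z up, the work surface at z = 0. Lengths are in m, angles in degrees, forces in N, time in s.
With the tool pointing down it reaches from about 0.4 to 0.85 m from the base axis. Payload 10.4 kg.
Tool frame: the origin (TCP) lies midway between the tips of the shut fingers; the grasp point (between the pads) lies 19 mm behind it; z points along the fingers, x is the direction in which the jaws open and shut, and the axes are right-handed (so a half turn about z gives the same grasp; the last joint's range is limited). The gripper opens to 85 mm and grips with 20 to 120 N. Pads are 22 mm wide; open, the fingers measure 114 mm over their backs; the gripper's body (76 mm by 85 mm) begins 54 mm behind the grasp point. The pads swing forward as they close: fully open they stand 13 mm farther back than shut.
Start: joints at [-69.133, 19.034, -3.707, 83.658, 1.238, 77.344, -5.071], TCP at [0.236, 0.579, 0.231] pointing down, gripper open.
Joint ranges: [-148.97, 148.97], [-28.65, 121.19], [-84.17, 76.75], [9.2, 138.47], [-72.65, 252.65], [3.7, 117.97], [-149.18, 149.18]. Speed limits (degrees/s): [127.2, 127.2, 159.86, 159.86, 180, 180, 180].

### API

Orientations are given as [roll, pitch, yaw] about the fixed x, y, z axes, in that order (R = Rz(yaw) Ry(pitch) Rx(roll)).
In Python, from plant import ctrl, eyes, workorder gives the robot as it stands.
- The arm moves only by the tool drive_tool, never from a script. Its argument "steps" is a list of rows, each an object with "travel": the shift along the world's x, y, z in m, a list of three; "rot": the turn, a rotation vector about the world's x, y, z in degrees, a list of three; "jaw": the finger opening in m, from 0 to 0.0854. In form: [{"travel": [dx, dy, dz], "rot": [ax, ay, az], "jaw": jaw}, ...]. A call has 1 to 12 rows; each row shifts and turns the commanded pose from where the row before left it; what a row does not reach is not made up. A row lasts 1/12 s, in which the tool goes at most 41.7 mm and 7.16 degrees, less where a joint would pass 70% of its speed; a pose out of reach is approached as far as the arm can. A call with a gripper value outside its range is refused whole. The fingers move at their own pace and stop on an object; the grip force is fixed at half the most. Time passes only in rows, so rows that do not move let the fingers close. It gives the time, the measured TCP pose, the force and the opening at its end, in the units of the state.
- ctrl.get_state(): the state, without advancing time (a new reading comes with each control period).
- eyes.read_camera(name): name is "side" or "top"; returns a dict with "color" (384x512x3 uint8, red, green, blue), "camera_matrix" (3x3 intrinsics, pixels), "origin" and "rotation" of the camera in the world. Camera axes: x right, y down, z forward; pixel columns grow to the right and rows downward; lengths in m; the calibration is good to about 2 mm. A picture is of the moment at which its call begins. There is no depth.
- workorder.close_job(): hands the job in, once; it reports no verdict.
The state is a dict: "time": time; "q": joint angles; "dq": joint speeds; "joint_torque": joint torques, N m; "tcp_pos": TCP position; "orientation": TCP orientation; "ft_force": force on the tool from outside, world axes, zero at the start; "ft_torque": the same for the moment, N m; "gripper_width": finger opening in m.
Only numpy, scipy, OpenCV 4.12 (cv2) and the standard library are available. Lean on these libraries where they do the work, as an engineer would, in place of code of your own. Each camera call takes 0.05 s, during which the arm holds its last target.

## Working session

There is one attempt and no reset: what is moved stays moved. The work goes in short steps, Python scripts to look and compute and a tool call to move; the robot and the scene stay as the last step left them, time stands still between calls to the robot, and variables do not carry over. Pictures are saved under pics/ and viewed, and the job is handed in when it is done.

Besides the shell and the picture viewer there is one more tool, called after "Request:" as name([rows], argument=value, ...), one row to a line, values as JSON. drive_tool: Moves the arm, as the interface text tells. Its arguments: {"type":"object","properties":{"steps":{"type":"array"}},"required":["steps"]}

```bash
ls; mkdir -p pics; cat > h.py <<'E'
import numpy as np, cv2
from plant import ctrl, eyes, workorder
def shot(n,tag):
    d=eyes.read_camera(n); np.savez(f'pics/{tag}.npz',**d); cv2.imwrite(f'pics/{tag}.png',d['color'][:,:,::-1]); return d
def ray(d,u,v):
    K=np.array(d['camera_matrix']);R=np.array(d['rotation']);o=np.array(d['origin'])
    r=R@np.linalg.inv(K)@np.array([u,v,1.]);return o,r/np.linalg.norm(r)
def atz(d,u,v,z):
    o,r=ray(d,u,v);return o+r*(z-o[2])/r[2]
def proj(d,p):
    K=np.array(d['camera_matrix']);R=np.array(d['rotation']);o=np.array(d['origin'])
    c=K@(R.T@(np.array(p)-o));return c[:2]/c[2]
def st():
    s=ctrl.get_state();print({k:np.round(s[k],4).tolist() for k in('time','tcp_pos','orientation','ft_force','ft_torque','gripper_width')})
    return s
E
python3 - <<'E'
from h import *
for n in('side','top'):
    d=shot(n,n+'0');print(n,d['origin'],np.round(d['rotation'],3).tolist(),d['camera_matrix'])
st()
E
```

```text
pics
side [ 0.20816528 -0.70046197  0.71814629] [-128.701, -1.304, -25.708] [[359.41973298   0.         260.34633328]
 [  0.         359.41973298 188.31516787]
 [  0.           0.           1.        ]]
top [0.42612596 0.02919299 1.25651994] [-173.76, -1.023, -91.293] [[422.87476634   0.         251.39937081]
 [  0.         422.87476634 192.54009805]
 [  0.           0.           1.        ]]
{'time': 0.1, 'tcp_pos': [0.2357, 0.5785, 0.2306], 'orientation': [179.9942, 0.0719, 67.8385], 'ft_force': [-0.1949, 0.0855, -0.7117], 'ft_torque': [0.0142, 0.0021, -0.0097], 'gripper_width': 0.0852}
```

```bash
sed -i "s/R=np.array(d\['rotation'\])/R=Rot.from_euler('xyz',d['rotation'],degrees=True).as_matrix()/" h.py; sed -i '1a from scipy.spatial.transform import Rotation as Rot' h.py
python3 -c "
import cv2
for n in('side','top'):
    i=cv2.imread(f'pics/{n}0.png');cv2.imwrite(f'pics/{n}0b.png',cv2.resize(i,(800,600),interpolation=cv2.INTER_CUBIC))
"
```

```text
(no output)
```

View pics/side0b.png

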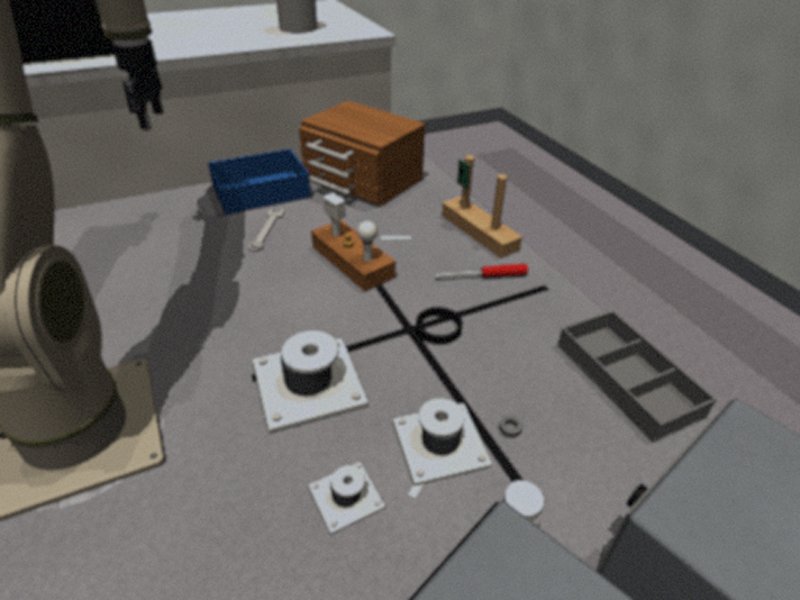

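View pics/top0b.png

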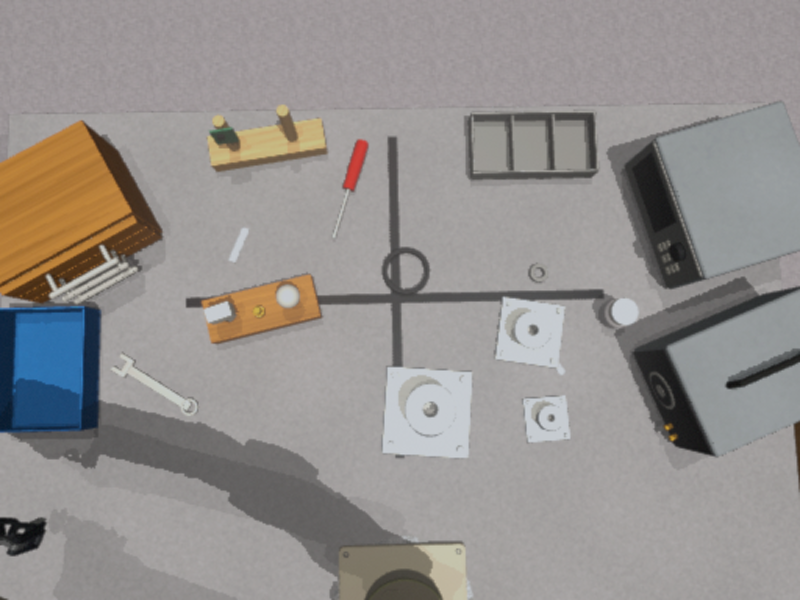

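```bash
python3 -c "
import cv2,numpy as np
t=cv2.imread('pics/top0.png')
s=cv2.imread('pics/side0.png')
def c(i,x,y,w,h,f): return cv2.resize(i[y:y+h,x:x+w],None,fx=f,fy=f,interpolation=cv2.INTER_CUBIC)
a=np.hstack([c(t,310,180,66,66,6),c(t,125,165,66,66,6)]);cv2.imwrite('pics/c_top.png',a)
a=np.hstack([c(s,245,245,80,70,5),c(s,190,115,80,70,5)]);cv2.imwrite('pics/c_side.png',a)
"
```

```text
(no output)
```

View pics/c_top.png

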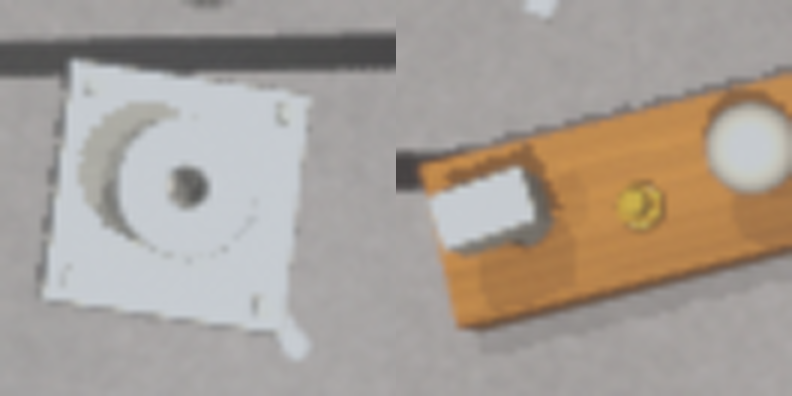

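View pics/c_side.png

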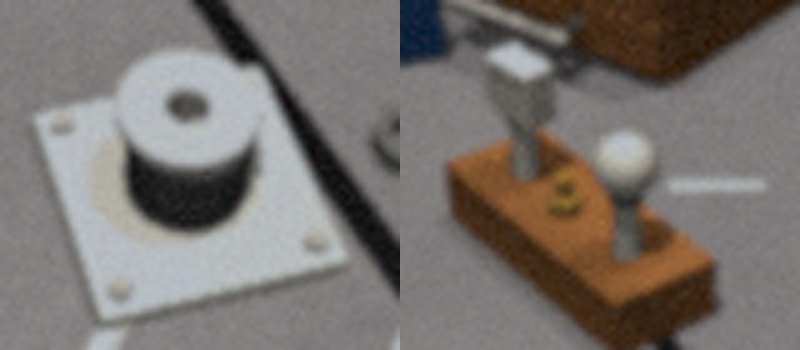

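```bash
cat > m.py <<'E'
from h import *
class D(dict):pass
t=dict(np.load('pics/top0.npz'));s=dict(np.load('pics/side0.npz'))
T=lambda x,y:(310+(x+.5)/6-.5,180+(y+.5)/6-.5)
T2=lambda x,y:(125+(x-396+.5)/6-.5,165+(y+.5)/6-.5)
S=lambda x,y:(245+(x+.5)/5-.5,245+(y+.5)/5-.5)
S2=lambda x,y:(190+(x-400+.5)/5-.5,115+(y+.5)/5-.5)
print('plate'); 
for c in[(72,62),(310,98),(282,330),(44,298)]:print(atz(t,*T(*c),.01)[:2])
pc=np.mean([atz(t,*T(*c),.01)[:2] for c in[(72,62),(310,98),(282,330),(44,298)]],0);print('c',pc)
pc2=np.mean([atz(s,*S(*c),.01)[:2] for c in[(35,117),(258,66),(350,262),(103,320)]],0);print('c side',pc2)
print('bore top',atz(t,*T(186,187),.06),'side',atz(s,*S(187,106),.06))
print('head corners')
hc=[atz(t,*T2(*c),.132)[:2] for c in[(432,206),(525,167),(535,212),(447,251)]]
print(np.round(hc,4),np.mean(hc,0)); h=hc[1]-hc[0]+hc[2]-hc[3];print('yaw y-axis(long)',np.degrees(np.arctan2(h[1],h[0])),np.linalg.norm(h)/2, np.linalg.norm(hc[3]-hc[0]))
hs=[atz(s,*S2(*c),.132)[:2] for c in[(484,57),(521,42),(554,63),(516,81)]]
print(np.round(hs,4),np.mean(hs,0))
print('ball',atz(t,*T2(749,147),.110))
sc=[atz(t,*T2(*c),.045)[:2] for c in[(421,163),(460,328)]];print('stand',np.round(sc,4))
E
python3 m.py
```

```text
plate
[ 0.56546505 -0.20520881]
[ 0.54506709 -0.3229153 ]
[ 0.43092458 -0.30326679]
[ 0.44917473 -0.18667811]
c [ 0.49765786 -0.25451725]
c side [ 0.49856189 -0.25270904]
bore top [ 0.49915447 -0.24758018  0.06      ] side [ 0.49953561 -0.24524317  0.06      ]
head corners
[[0.5382 0.3278]
 [0.5547 0.2869]
 [0.5346 0.2824]
 [0.5181 0.321 ]] [0.53640114 0.30450486]
yaw y-axis(long) -67.45387317060778 0.04309029105090547 0.021232413878239154
[[0.5176 0.3228]
 [0.547  0.3325]
 [0.5571 0.297 ]
 [0.5262 0.2846]] [0.53696435 0.30922651]
ball [0.56430351 0.19075762 0.11      ]
stand [[0.5676 0.3563]
 [0.4884 0.3372]]
```

```bash
cat > m2.py <<'E'
from h import *
from scipy.optimize import least_squares
t=dict(np.load('pics/top0.npz'));s=dict(np.load('pics/side0.npz'))
for d,box,n in((t,(128,188,156,212),'t'),(s,(200,118,228,150),'s')):
    x0,y0,x1,y1=box;c=d['color'][y0:y1,x0:x1]
    m=cv2.cvtColor(cv2.resize(c,None,fx=8,fy=8,interpolation=cv2.INTER_CUBIC),cv2.COLOR_RGB2BGR)
    cv2.imwrite(f'pics/z_{n}.png',m*1)
# fit box: brightness silhouettes of the top face
g=t['color'].astype(int); mn=g.min(2)[188:212,128:156]; print(mn[::2,::2])
E
python3 m2.py; python3 -c "
import cv2,numpy as np
a=cv2.imread('pics/z_t.png');b=cv2.imread('pics/z_s.png');h=max(a.shape[0],b.shape[0])
p=lambda i:cv2.copyMakeBorder(i,0,h-i.shape[0],0,0,0);cv2.imwrite('pics/z.png',cv2.resize(np.hstack([p(a),p(b)]),None,fx=1.7,fy=1.7))"
```

```text
[[166 161 161 166 161 156 151 120 104  96  83  82  79  79]
 [117 116 115  99  90  90  82  81  68  67  77  79  80  79]
 [ 69  76  77  75  75  68  65  70  99  71  67  79  81  79]
 [ 70  75  75  64  66 100 145 192 197 121  80  76  75  74]
 [106  80 103 146 193 198 198 198 198 185  87  66  74  73]
 [162 173 198 198 198 198 198 198 198 193 102  74  75  75]
 [165 165 198 198 198 199 198 198 198 198 117  85  72  76]
 [167 165 197 199 198 199 198 196 190 138 109  96  72  76]
 [163 163 181 198 196 191 139 120 106 104 103  73  74  74]
 [164 162 128 141 119 106  92  77  71  71  74  72  71  71]
 [162 163 127  78  80  79  72  70  70  72  71  73  73  74]
 [164 162 151  76  74  73  70  71  71  73  70  70  71  71]]
```

View pics/z.png

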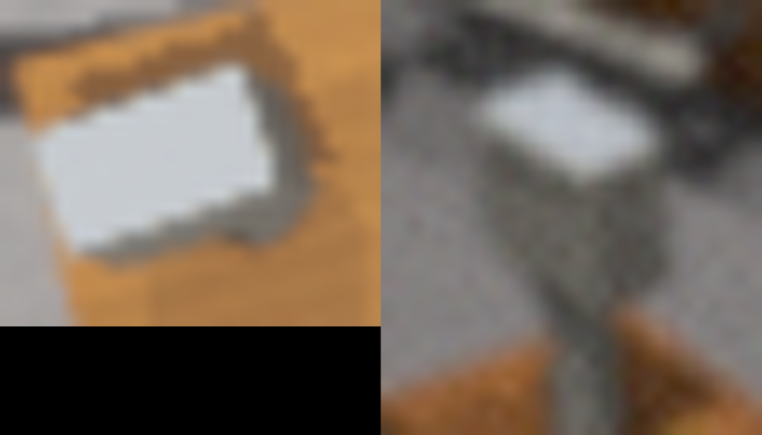

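```bash
cat > m3.py <<'E'
from h import *
from scipy.optimize import minimize
t=dict(np.load('pics/top0.npz'));s=dict(np.load('pics/side0.npz'))
def fit(d,box,thr,lo):
    x0,y0,x1,y1=box;F=8
    m=d['color'].min(2)[y0:y1,x0:x1].astype(float)
    m=cv2.resize(cv2.GaussianBlur(m,(0,0),.4),None,fx=F,fy=F,interpolation=cv2.INTER_LINEAR)
    w=np.clip((m-lo)/(thr-lo),0,1)
    def cost(p):
        a=np.radians(p[2]);R=np.array([[np.cos(a),-np.sin(a)],[np.sin(a),np.cos(a)]])
        q=[]
        for sx,sy in((-1,-1),(1,-1),(1,1),(-1,1)):
            xy=np.array(p[:2])+R@[sx*.013,sy*.022];uv=proj(d,[*xy,.132]);q.append([(uv[0]-x0+.5)*F-.5,(uv[1]-y0+.5)*F-.5])
        k=np.zeros(m.shape,np.uint8);cv2.fillPoly(k,[np.round(np.array(q)*16).astype(np.int32)],255,shift=4,lineType=cv2.LINE_AA)
        return np.abs(cv2.GaussianBlur(k/255.,(0,0),4)-w).mean()
    best=min((minimize(cost,[.537,.306,y],method='Nelder-Mead',options=dict(initial_simplex=[[.537,.306,y],[.542,.306,y],[.537,.311,y],[.537,.306,y+8]])) for y in(10,17,24)),key=lambda r:r.fun)
    print(best.x,best.fun)
fit(t,(125,184,160,214),198,150)
fit(t,(125,184,160,214),198,166)
fit(s,(200,115,232,135),195,130)
print(s['color'].min(2)[120:134:2,204:224:2])
E
python3 m3.py
```

```text
[ 0.53647033  0.30786209 17.85343222] 0.07417815397902074
[ 0.5374169   0.30741049 17.79843529] 0.04075330002015765
[ 0.53674688  0.31196546 12.38460588] 0.03880562148728554
[[ 75  58  53  61  91 107 104 100  82  71]
 [ 57  62  63  64  75  61  70  93 125 115]
 [ 94  83 110 142 166 136  77  59  63  55]
 [108 118 163 186 184 181 168 128  63  58]
 [108 103  99 141 176 181 182 172 100  56]
 [117 111  83  81 109 150 139  99  74  61]
 [121 116  91  91  81  82  83  73  91 110]]
```

Request:
drive_tool([
  {"travel": [0.025, -0.0225, 0], "rot": [0, 0, -4.2], "jaw": 0.085},
  {"travel": [0.025, -0.0225, 0], "rot": [0, 0, -4.2], "jaw": 0.085},
  {"travel": [0.025, -0.0225, 0], "rot": [0, 0, -4.2], "jaw": 0.085},
  {"travel": [0.025, -0.0225, 0], "rot": [0, 0, -4.2], "jaw": 0.085},
  {"travel": [0.025, -0.0225, 0], "rot": [0, 0, -4.2], "jaw": 0.085},
  {"travel": [0.025, -0.0225, 0], "rot": [0, 0, -4.2], "jaw": 0.085},
  {"travel": [0.025, -0.0225, 0], "rot": [0, 0, -4.2], "jaw": 0.085},
  {"travel": [0.025, -0.0225, 0], "rot": [0, 0, -4.2], "jaw": 0.085},
  {"travel": [0.025, -0.0225, 0], "rot": [0, 0, -4.2], "jaw": 0.085},
  {"travel": [0.025, -0.0225, 0], "rot": [0, 0, -4.2], "jaw": 0.085},
  {"travel": [0.025, -0.0225, 0], "rot": [0, 0, -4.2], "jaw": 0.085},
  {"travel": [0.025, -0.0225, 0], "rot": [0, 0, -4.2], "jaw": 0.085},
])

```text
time: 1.1
tcp_pos: [0.5366, 0.3075, 0.2311]
orientation: [180.0, 0.0, 17.2]
ft_force: [0.7, 0.7, 0.1]
gripper_width: 0.0852
```

Request:
drive_tool([
  {"travel": [0, 0, -0.028], "rot": [0, 0, 0], "jaw": 0.085},
  {"travel": [0, 0, -0.028], "rot": [0, 0, 0], "jaw": 0.085},
  {"travel": [0, 0, -0.028], "rot": [0, 0, 0], "jaw": 0.085},
  {"travel": [0, 0, -0.028], "rot": [0, 0, 0], "jaw": 0.085},
  {"travel": [0, 0, -0.02], "rot": [0, 0, 0], "jaw": 0.085},
  {"travel": [0, 0, -0.007], "rot": [0, 0, 0], "jaw": 0.085},
  {"travel": [0, 0, 0], "rot": [0, 0, 0], "jaw": 0.085},
])

```text
time: 1.68
tcp_pos: [0.5346, 0.3081, 0.0903]
orientation: [179.9, 0.2, 17.4]
ft_force: [-0.8, -0.1, 0.5]
gripper_width: 0.0849
```

```bash
python3 - <<'E'
from h import *
s=shot('side','side1');t=shot('top','top1');st()
c=lambda i,x,y,w,h,f:cv2.resize(i[y:y+h,x:x+w,::-1],None,fx=f,fy=f,interpolation=cv2.INTER_CUBIC)
cv2.imwrite('pics/c1.png',np.hstack([c(s['color'],180,85,80,80,5),c(t['color'],105,165,80,80,5)]))
E
```

```text
{'time': 1.7833, 'tcp_pos': [0.5362, 0.3091, 0.0934], 'orientation': [-179.9873, -0.0573, 17.4354], 'ft_force': [0.3185, 0.4817, 0.5013], 'ft_torque': [0.0211, -0.031, -0.0123], 'gripper_width': 0.0851}
```

View pics/c1.png

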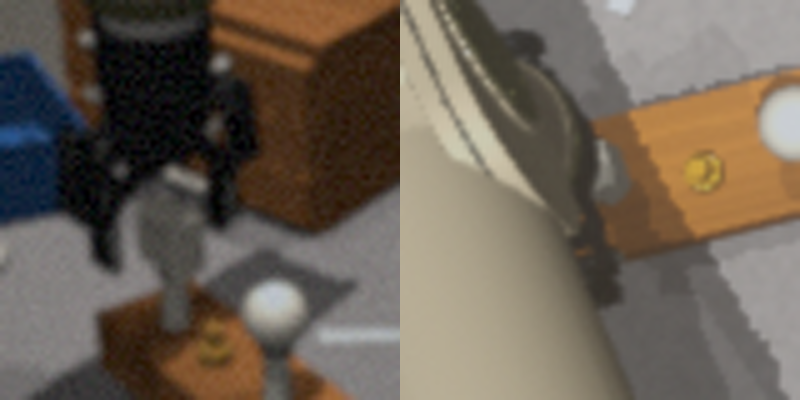

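The fingers straddle the flat head: side crop, fingertips near (105,260) and (225,215), head near (175,220). It is clear of the ball and adapter, so I'm closing.

Request:
drive_tool([
  {"travel": [0, 0, 0], "rot": [0, 0, 0], "jaw": 0.06},
  {"travel": [0, 0, 0], "rot": [0, 0, 0], "jaw": 0.04},
  {"travel": [0, 0, 0], "rot": [0, 0, 0], "jaw": 0.03},
  {"travel": [0, 0, 0], "rot": [0, 0, 0], "jaw": 0.02},
  {"travel": [0, 0, 0], "rot": [0, 0, 0], "jaw": 0.01},
  {"travel": [0, 0, 0], "rot": [0, 0, 0], "jaw": 0.01},
  {"travel": [0, 0, 0], "rot": [0, 0, 0], "jaw": 0.01},
])

```text
time: 2.37
tcp_pos: [0.5361, 0.3091, 0.0929]
orientation: [-180.0, -0.1, 17.4]
ft_force: [-0.2, 0.6, 4.0]
gripper_width: 0.0252
```

```bash
python3 -c "
from h import *
st()"
```

```text
{'time': 2.3667, 'tcp_pos': [0.5361, 0.3091, 0.0929], 'orientation': [-179.9769, -0.0672, 17.4358], 'ft_force': [-0.2024, 0.5985, 3.9568], 'ft_torque': [0.0566, -0.0664, -0.0278], 'gripper_width': 0.0252}
```

Request:
drive_tool([
  {"travel": [0, 0, 0.004], "rot": [0, 0, 0], "jaw": 0.01},
  {"travel": [0, 0, 0.01], "rot": [0, 0, 0], "jaw": 0.01},
  {"travel": [0, 0, 0.018], "rot": [0, 0, 0], "jaw": 0.01},
  {"travel": [0, 0, 0.02], "rot": [0, 0, 0], "jaw": 0.01},
  {"travel": [0, 0, 0.02], "rot": [0, 0, 0], "jaw": 0.01},
  {"travel": [0, 0, 0.02], "rot": [0, 0, 0], "jaw": 0.01},
  {"travel": [0, 0, 0.012], "rot": [0, 0, 0], "jaw": 0.01},
  {"travel": [0, 0, 0], "rot": [0, 0, 0], "jaw": 0.01},
])

```text
time: 3.03
tcp_pos: [0.5368, 0.3094, 0.1996]
orientation: [-179.9, -0.2, 17.4]
ft_force: [0.6, -0.4, -0.5]
gripper_width: 0.0252
```

```bash
python3 - <<'E'
from h import *
st()
s=shot('side','side2')
c=lambda i,x,y,w,h,f:cv2.resize(i[y:y+h,x:x+w,::-1],None,fx=f,fy=f,interpolation=cv2.INTER_CUBIC)
cv2.imwrite('pics/c2.png',c(s['color'],170,60,100,110,5))
E
```

```text
{'time': 3.0333, 'tcp_pos': [0.5368, 0.3094, 0.1996], 'orientation': [-179.9159, -0.2309, 17.4312], 'ft_force': [0.6297, -0.3679, -0.4641], 'ft_torque': [0.0743, 0.0095, -0.0382], 'gripper_width': 0.0252}
```

View pics/c2.png

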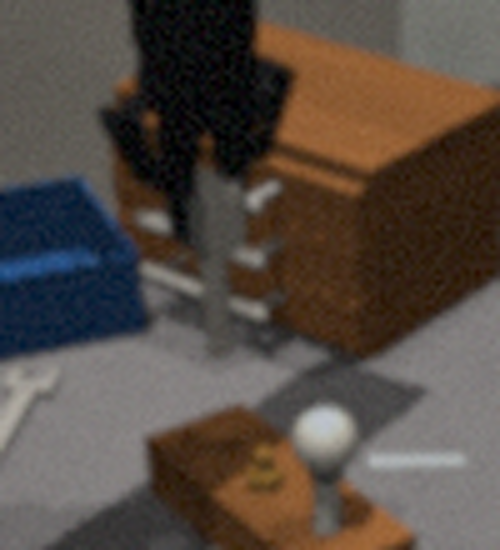

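Request:
drive_tool([
  {"travel": [0, 0, 0.025], "rot": [0, 0, 0], "jaw": 0.01},
  {"travel": [-0.005, -0.01, 0.03], "rot": [0, 0, 0], "jaw": 0.01},
  {"travel": [-0.005, -0.03, 0.005], "rot": [0, 0, 0], "jaw": 0.01},
  {"travel": [-0.004, -0.035, 0], "rot": [0, 0, 0], "jaw": 0.01},
  {"travel": [-0.004, -0.035, 0], "rot": [0, 0, 0], "jaw": 0.01},
  {"travel": [-0.004, -0.035, 0], "rot": [0, 0, 0], "jaw": 0.01},
  {"travel": [-0.004, -0.035, 0], "rot": [0, 0, 0], "jaw": 0.01},
  {"travel": [-0.002, -0.035, 0], "rot": [0, 0, 0], "jaw": 0.01},
  {"travel": [-0.002, -0.035, 0], "rot": [0, 0, 0], "jaw": 0.01},
  {"travel": [-0.002, -0.035, 0], "rot": [0, 0, 0], "jaw": 0.01},
  {"travel": [-0.002, -0.035, 0], "rot": [0, 0, 0], "jaw": 0.01},
  {"travel": [-0.002, -0.035, 0], "rot": [0, 0, 0], "jaw": 0.01},
])

```text
time: 4.08
tcp_pos: [0.4986, -0.0477, 0.255]
orientation: [-180.0, 0.1, 17.5]
ft_force: [0.8, -0.3, -1.6]
gripper_width: 0.0255
```

Request:
drive_tool([
  {"travel": [0, -0.035, 0], "rot": [0, 0, 0], "jaw": 0.01},
  {"travel": [0, -0.035, -0.01], "rot": [0, 0, 0], "jaw": 0.01},
  {"travel": [0, -0.035, -0.02], "rot": [0, 0, 0], "jaw": 0.01},
  {"travel": [0, -0.035, -0.02], "rot": [0, 0, 0], "jaw": 0.01},
  {"travel": [0, -0.03, -0.02], "rot": [0, 0, 0], "jaw": 0.01},
  {"travel": [0, -0.02, -0.01], "rot": [0, 0, 0], "jaw": 0.01},
  {"travel": [0, -0.01, 0], "rot": [0, 0, 0], "jaw": 0.01},
  {"travel": [0, 0, 0], "rot": [0, 0, 0], "jaw": 0.01},
])

```text
time: 4.75
tcp_pos: [0.4983, -0.2481, 0.1751]
orientation: [-180.0, 0.2, 17.2]
ft_force: [-0.2, -0.8, -1.7]
gripper_width: 0.025
```

```bash
python3 - <<'E'
from h import *
s=shot('side','side3');t=shot('top','top3')
for i in range(2): st()
c=lambda i,x,y,w,h,f:cv2.resize(i[y:y+h,x:x+w,::-1],None,fx=f,fy=f,interpolation=cv2.INTER_CUBIC)
cv2.imwrite('pics/c3.png',np.hstack([c(s['color'],240,180,90,130,4),c(t['color'],290,160,90,130,4)]))
E
```

```text
{'time': 4.85, 'tcp_pos': [0.5, -0.2452, 0.1764], 'orientation': [-179.9702, 0.0025, 17.4591], 'ft_force': [-0.5485, 0.2918, -0.6209], 'ft_torque': [0.0581, -0.0256, -0.0215], 'gripper_width': 0.0255}
{'time': 4.85, 'tcp_pos': [0.5, -0.2452, 0.1764], 'orientation': [-179.9702, 0.0025, 17.4591], 'ft_force': [-0.5485, 0.2918, -0.6209], 'ft_torque': [0.0581, -0.0256, -0.0215], 'gripper_width': 0.0255}
```

View pics/c3.png

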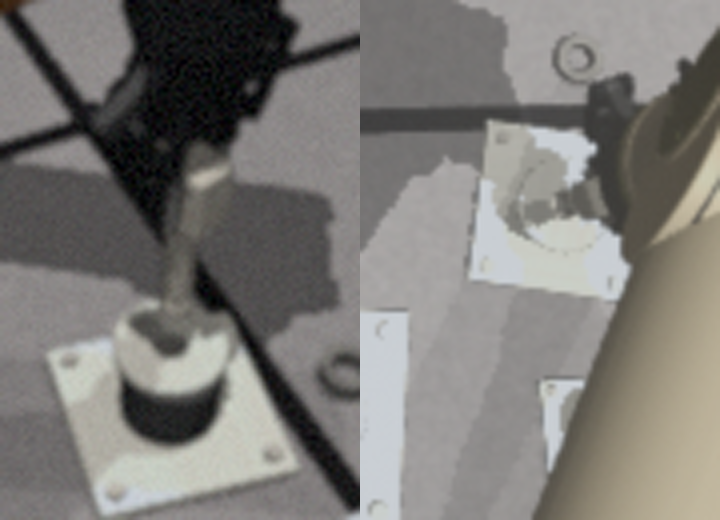

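```bash
python3 - <<'E'
from h import *
s=dict(np.load('pics/side3.npz'))
i=cv2.resize(s['color'][180:310,240:330,::-1],None,fx=6,fy=6,interpolation=cv2.INTER_CUBIC)
P=lambda p:tuple(int(round(a)) for a in ((proj(s,p)-[240,180]+.5)*6-.5))
for z in(.195,.153,.094):
    print(z,proj(s,[.4993,-.247,z])); cv2.circle(i,P([.4993,-.247,z]),2,(0,0,255),-1)
cv2.circle(i,P([.499,-.247,.06]),3,(0,255,0),-1)
for a in np.radians(range(0,360,10)):
    cv2.circle(i,P([.499+.034*np.cos(a),-.247+.034*np.sin(a),.06]),1,(0,255,0),-1)
cv2.imwrite('pics/c3b.png',i[:600])
E
```

```text
0.195 [286.23564128 224.43143837]
0.153 [284.90967373 238.46624591]
0.094 [283.19245834 256.64224686]
```

View pics/c3b.png

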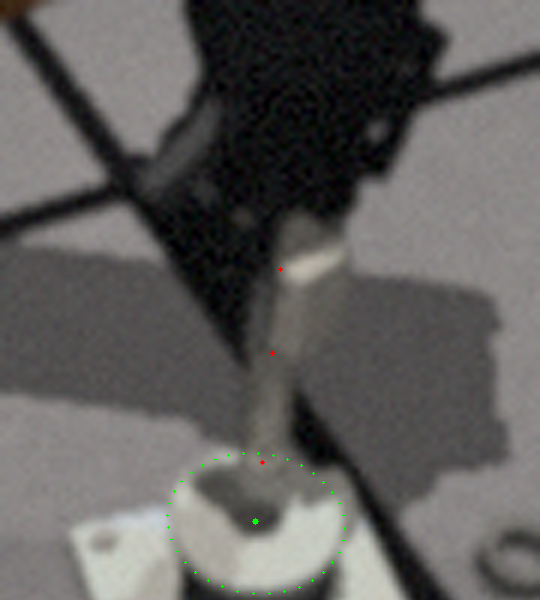

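Request:
drive_tool([
  {"travel": [0, 0, -0.012], "rot": [0, 0, 0], "jaw": 0.01},
  {"travel": [0, 0, -0.012], "rot": [0, 0, 0], "jaw": 0.01},
  {"travel": [0, 0, 0], "rot": [0, 0, 0], "jaw": 0.01},
  {"travel": [0, 0, 0], "rot": [0, 0, 0], "jaw": 0.01},
])

```text
time: 5.18
tcp_pos: [0.4994, -0.245, 0.1514]
orientation: [-179.9, 0.1, 17.5]
ft_force: [-0.1, 0.3, -1.4]
gripper_width: 0.0253
```

```bash
python3 - <<'E'
from h import *
ims=[shot('side',f'side4_{k}') for k in range(4)]
st()
s=ims[0]; a=np.mean([i['color'].astype(float) for i in ims],0).astype(np.uint8)
cv2.imwrite('pics/avg4.png',a)
i=cv2.resize(a[220:295,245:320,::-1],None,fx=8,fy=8,interpolation=cv2.INTER_CUBIC)
P=lambda p:tuple(int(round(b)) for b in ((proj(s,p)-[245,220]+.5)*8-.5))
for z in(.10,.08,.07): cv2.circle(i,P([.4993,-.247,z]),2,(0,0,255),-1)
for r,col in((.034,(0,255,0)),(.01,(0,255,0))):
  for t in np.radians(range(0,360,15)):
    cv2.circle(i,P([.499+r*np.cos(t),-.247+r*np.sin(t),.06]),1,col,-1)
cv2.imwrite('pics/c4.png',i)
E
```

```text
{'time': 5.3833, 'tcp_pos': [0.5, -0.2461, 0.1528], 'orientation': [179.9817, -0.0387, 17.4477], 'ft_force': [-0.3721, 0.22, -1.3608], 'ft_torque': [-0.0353, 0.0761, 0.0102], 'gripper_width': 0.0257}
```

View pics/c4.png

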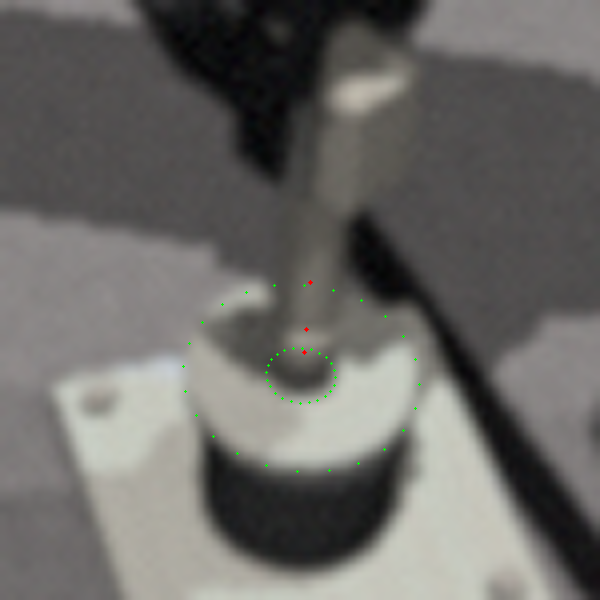

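Request:
drive_tool([
  {"travel": [-0.0005, 0.001, -0.004], "rot": [0, 0, 0], "jaw": 0.01},
  {"travel": [0, 0, -0.002], "rot": [0, 0, 0], "jaw": 0.01},
  {"travel": [0, 0, -0.001], "rot": [0, 0, 0], "jaw": 0.01},
  {"travel": [0, 0, 0], "rot": [0, 0, 0], "jaw": 0.01},
])

```text
time: 5.72
tcp_pos: [0.4991, -0.245, 0.145]
orientation: [-180.0, 0.0, 17.4]
ft_force: [0.7, -0.4, -0.9]
gripper_width: 0.0252
```

Request:
drive_tool([
  {"travel": [0, 0, -0.0005], "rot": [0, 0, 0], "jaw": 0.01},
  {"travel": [0, 0, -0.0005], "rot": [0, 0, 0], "jaw": 0.01},
  {"travel": [0, 0, 0], "rot": [0, 0, 0], "jaw": 0.01},
])

```text
time: 5.97
tcp_pos: [0.4992, -0.2452, 0.1443]
orientation: [-180.0, -0.0, 17.4]
ft_force: [-0.7, -0.3, -1.9]
gripper_width: 0.0253
```

Request:
drive_tool([
  {"travel": [0, 0, -0.0005], "rot": [0, 0, 0], "jaw": 0.01},
  {"travel": [0, 0, -0.0005], "rot": [0, 0, 0], "jaw": 0.01},
  {"travel": [0, 0, 0], "rot": [0, 0, 0], "jaw": 0.01},
])

```text
time: 6.22
tcp_pos: [0.4992, -0.2451, 0.1433]
orientation: [-180.0, 0.0, 17.4]
ft_force: [-0.6, 1.1, -1.5]
gripper_width: 0.0252
```

Request:
drive_tool([
  {"travel": [0, 0, -0.0005], "rot": [0, 0, 0], "jaw": 0.01},
  {"travel": [0, 0, -0.0005], "rot": [0, 0, 0], "jaw": 0.01},
  {"travel": [0, 0, 0], "rot": [0, 0, 0], "jaw": 0.01},
])

```text
time: 6.47
tcp_pos: [0.4992, -0.2451, 0.1422]
orientation: [-180.0, 0.0, 17.4]
ft_force: [-0.4, -0.0, -0.9]
gripper_width: 0.0256
```

Request:
drive_tool([
  {"travel": [0, 0, -0.0005], "rot": [0, 0, 0], "jaw": 0.01},
  {"travel": [0, 0, -0.0005], "rot": [0, 0, 0], "jaw": 0.01},
  {"travel": [0, 0, 0], "rot": [0, 0, 0], "jaw": 0.01},
])

```text
time: 6.72
tcp_pos: [0.4992, -0.2451, 0.1412]
orientation: [-180.0, 0.0, 17.4]
ft_force: [-0.2, -0.4, -1.7]
gripper_width: 0.0252
```

Request:
drive_tool([
  {"travel": [0, 0, -0.0005], "rot": [0, 0, 0], "jaw": 0.01},
  {"travel": [0, 0, -0.0005], "rot": [0, 0, 0], "jaw": 0.01},
  {"travel": [0, 0, 0], "rot": [0, 0, 0], "jaw": 0.01},
])

```text
time: 6.97
tcp_pos: [0.4992, -0.2451, 0.1402]
orientation: [-180.0, 0.0, 17.4]
ft_force: [0.1, -0.2, -1.3]
gripper_width: 0.0251
```

Request:
drive_tool([
  {"travel": [0, 0, -0.0005], "rot": [0, 0, 0], "jaw": 0.01},
  {"travel": [0, 0, -0.0005], "rot": [0, 0, 0], "jaw": 0.01},
  {"travel": [0, 0, 0], "rot": [0, 0, 0], "jaw": 0.01},
])

```text
time: 7.22
tcp_pos: [0.4992, -0.2451, 0.1392]
orientation: [-180.0, 0.0, 17.4]
ft_force: [-0.6, -0.6, -1.1]
gripper_width: 0.0253
```

Request:
drive_tool([
  {"travel": [0, 0, -0.0005], "rot": [0, 0, 0], "jaw": 0.01},
  {"travel": [0, 0, -0.0005], "rot": [0, 0, 0], "jaw": 0.01},
  {"travel": [0, 0, 0], "rot": [0, 0, 0], "jaw": 0.01},
])

```text
time: 7.47
tcp_pos: [0.4992, -0.2451, 0.1382]
orientation: [-180.0, 0.0, 17.4]
ft_force: [0.7, -0.4, -1.7]
gripper_width: 0.0251
```

Request:
drive_tool([
  {"travel": [0, 0, -0.0005], "rot": [0, 0, 0], "jaw": 0.01},
  {"travel": [0, 0, -0.0005], "rot": [0, 0, 0], "jaw": 0.01},
  {"travel": [0, 0, 0], "rot": [0, 0, 0], "jaw": 0.01},
])

```text
time: 7.72
tcp_pos: [0.4992, -0.2451, 0.1372]
orientation: [-180.0, 0.0, 17.4]
ft_force: [1.0, 0.4, -1.2]
gripper_width: 0.025
```

```bash
python3 - <<'E'
from h import *
ims=[shot('side',f'side5_{k}') for k in range(3)]
st()
s=ims[0]; a=np.mean([i['color'].astype(float) for i in ims],0).astype(np.uint8)
i=cv2.resize(a[220:295,245:320,::-1],None,fx=8,fy=8,interpolation=cv2.INTER_CUBIC)
cv2.imwrite('pics/c5.png',i)
E
```

```text
{'time': 7.8667, 'tcp_pos': [0.4993, -0.2452, 0.1374], 'orientation': [179.9993, -0.0061, 17.4393], 'ft_force': [0.4563, 0.1244, -0.3984], 'ft_torque': [0.054, 0.014, 0.0496], 'gripper_width': 0.0256}
```

View pics/c5.png

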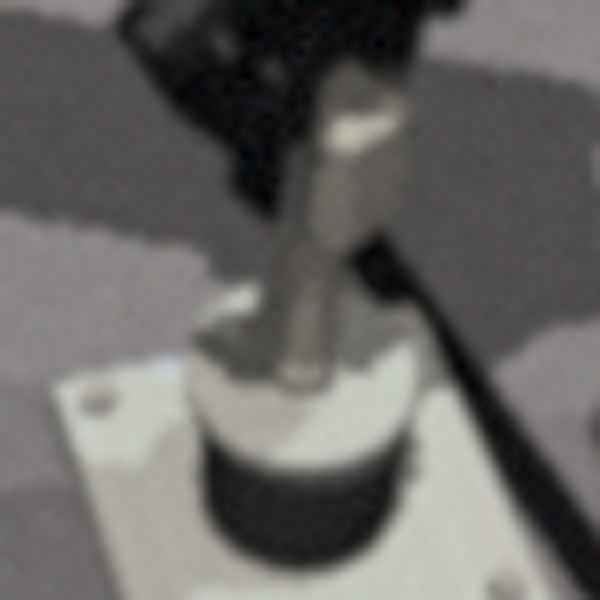

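Request:
drive_tool([
  {"travel": [0, 0, -0.0005], "rot": [0, 0, 0], "jaw": 0.01},
  {"travel": [0, 0, -0.0005], "rot": [0, 0, 0], "jaw": 0.01},
  {"travel": [0, 0, -0.0005], "rot": [0, 0, 0], "jaw": 0.01},
])

```text
time: 8.12
tcp_pos: [0.4993, -0.2451, 0.1358]
orientation: [-180.0, -0.0, 17.4]
ft_force: [-0.3, -0.0, -0.8]
gripper_width: 0.0254
```

Request:
drive_tool([
  {"travel": [0, 0, -0.0005], "rot": [0, 0, 0], "jaw": 0.01},
  {"travel": [0, 0, -0.0005], "rot": [0, 0, 0], "jaw": 0.01},
  {"travel": [0, 0, -0.0005], "rot": [0, 0, 0], "jaw": 0.01},
])

```text
time: 8.37
tcp_pos: [0.4992, -0.2452, 0.1343]
orientation: [180.0, -0.0, 17.4]
ft_force: [-0.3, -1.6, -2.3]
gripper_width: 0.0259
```

Request:
drive_tool([
  {"travel": [0, 0, -0.0005], "rot": [0, 0, 0], "jaw": 0.01},
  {"travel": [0, 0, -0.0005], "rot": [0, 0, 0], "jaw": 0.01},
  {"travel": [0, 0, -0.0005], "rot": [0, 0, 0], "jaw": 0.01},
])

```text
time: 8.62
tcp_pos: [0.4992, -0.2452, 0.1328]
orientation: [180.0, -0.0, 17.4]
ft_force: [0.0, -0.8, 0.0]
gripper_width: 0.0252
```

Request:
drive_tool([
  {"travel": [0, 0, -0.0007], "rot": [0, 0, 0], "jaw": 0.01},
  {"travel": [0, 0, -0.0007], "rot": [0, 0, 0], "jaw": 0.01},
  {"travel": [0, 0, -0.0006], "rot": [0, 0, 0], "jaw": 0.01},
])

```text
time: 8.87
tcp_pos: [0.4992, -0.2453, 0.1307]
orientation: [180.0, 0.0, 17.4]
ft_force: [-0.1, -0.3, -0.5]
gripper_width: 0.0254
```

Request:
drive_tool([
  {"travel": [0, 0, -0.0007], "rot": [0, 0, 0], "jaw": 0.01},
  {"travel": [0, 0, -0.0007], "rot": [0, 0, 0], "jaw": 0.01},
  {"travel": [0, 0, -0.0006], "rot": [0, 0, 0], "jaw": 0.01},
])

```text
time: 9.12
tcp_pos: [0.4992, -0.2452, 0.1287]
orientation: [180.0, 0.0, 17.4]
ft_force: [-1.3, -1.6, -0.7]
gripper_width: 0.0254
```

```bash
python3 - <<'E'
from h import *
ims=[shot('side',f'side6_{k}') for k in range(3)]
st()
a=np.mean([i['color'].astype(float) for i in ims],0).astype(np.uint8)
i=cv2.resize(a[220:295,245:320,::-1],None,fx=8,fy=8,interpolation=cv2.INTER_CUBIC)
cv2.imwrite('pics/c6.png',i)
E
```

```text
{'time': 9.2667, 'tcp_pos': [0.4992, -0.2452, 0.1287], 'orientation': [-179.9986, 0.006, 17.4361], 'ft_force': [-0.5127, -1.8377, -1.9324], 'ft_torque': [-0.2255, 0.1976, 0.0075], 'gripper_width': 0.0254}
```

View pics/c6.png

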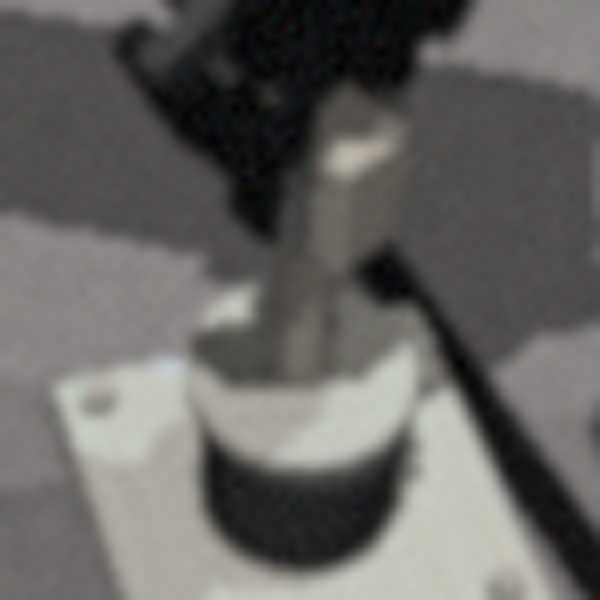

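Request:
drive_tool([
  {"travel": [0, -0.0005, 0], "rot": [0, 0, 0], "jaw": 0.01},
  {"travel": [0, 0, -0.0007], "rot": [0, 0, 0], "jaw": 0.01},
  {"travel": [0, 0, -0.0007], "rot": [0, 0, 0], "jaw": 0.01},
  {"travel": [0, 0, -0.0006], "rot": [0, 0, 0], "jaw": 0.01},
])

```text
time: 9.6
tcp_pos: [0.4993, -0.2456, 0.1268]
orientation: [-180.0, -0.0, 17.4]
ft_force: [-0.1, -0.7, -2.1]
gripper_width: 0.0251
```

```bash
python3 -c "
from h import *
st()"
```

```text
{'time': 9.6, 'tcp_pos': [0.4993, -0.2456, 0.1268], 'orientation': [-179.9948, -0.0123, 17.4424], 'ft_force': [-0.0511, -0.7229, -2.0858], 'ft_torque': [-0.0117, 0.0616, -0.0124], 'gripper_width': 0.0251}
```

Request:
drive_tool([
  {"travel": [0, 0, -0.0005], "rot": [0, 0, 0], "jaw": 0.01},
  {"travel": [0, 0, -0.0005], "rot": [0, 0, 0], "jaw": 0.01},
  {"travel": [0, 0, 0], "rot": [0, 0, 0], "jaw": 0.01},
])

```text
time: 9.85
tcp_pos: [0.4993, -0.2456, 0.1257]
orientation: [-180.0, -0.0, 17.4]
ft_force: [0.9, 1.1, -1.2]
gripper_width: 0.0253
```

```bash
python3 -c "
from h import *
st()"
```

```text
{'time': 9.85, 'tcp_pos': [0.4993, -0.2456, 0.1257], 'orientation': [-179.9956, -0.007, 17.4399], 'ft_force': [0.9105, 1.127, -1.1899], 'ft_torque': [0.0516, 0.0168, -0.012], 'gripper_width': 0.0253}
```

Free again in the bore. Now on towards the sprung grip in small steps.

Request:
drive_tool([
  {"travel": [0, 0, -0.0007], "rot": [0, 0, 0], "jaw": 0.01},
  {"travel": [0, 0, -0.0007], "rot": [0, 0, 0], "jaw": 0.01},
  {"travel": [0, 0, -0.0006], "rot": [0, 0, 0], "jaw": 0.01},
])

```text
time: 10.1
tcp_pos: [0.4993, -0.2456, 0.1238]
orientation: [-180.0, -0.0, 17.4]
ft_force: [-0.3, 0.8, -1.5]
gripper_width: 0.0256
```

Request:
drive_tool([
  {"travel": [0, 0, -0.0005], "rot": [0, 0, 0], "jaw": 0.01},
  {"travel": [0, 0, -0.0005], "rot": [0, 0, 0], "jaw": 0.01},
])

```text
time: 10.27
tcp_pos: [0.4993, -0.2457, 0.1228]
orientation: [180.0, -0.0, 17.4]
ft_force: [-0.2, -0.7, -1.0]
gripper_width: 0.0252
```

Request:
drive_tool([
  {"travel": [0, 0, -0.0005], "rot": [0, 0, 0], "jaw": 0.01},
  {"travel": [0, 0, -0.0005], "rot": [0, 0, 0], "jaw": 0.01},
])

```text
time: 10.43
tcp_pos: [0.4993, -0.2457, 0.1218]
orientation: [180.0, -0.0, 17.4]
ft_force: [-0.4, -0.5, -1.4]
gripper_width: 0.0254
```

Request:
drive_tool([
  {"travel": [0, 0, -0.0005], "rot": [0, 0, 0], "jaw": 0.01},
  {"travel": [0, 0, -0.0005], "rot": [0, 0, 0], "jaw": 0.01},
])

```text
time: 10.6
tcp_pos: [0.4993, -0.2456, 0.1208]
orientation: [-180.0, -0.0, 17.4]
ft_force: [0.4, 0.3, -0.7]
gripper_width: 0.0253
```

Request:
drive_tool([
  {"travel": [0, 0, -0.0005], "rot": [0, 0, 0], "jaw": 0.01},
  {"travel": [0, 0, -0.0005], "rot": [0, 0, 0], "jaw": 0.01},
])

```text
time: 10.77
tcp_pos: [0.4993, -0.2457, 0.1201]
orientation: [180.0, -0.0, 17.4]
ft_force: [-1.0, -0.0, 4.4]
gripper_width: 0.0254
```

Request:
drive_tool([
  {"travel": [0, 0, -0.0005], "rot": [0, 0, 0], "jaw": 0.01},
  {"travel": [0, 0, -0.0005], "rot": [0, 0, 0], "jaw": 0.01},
])

```text
time: 10.93
tcp_pos: [0.4994, -0.2459, 0.1197]
orientation: [180.0, -0.0, 17.4]
ft_force: [-4.7, 1.9, 12.1]
gripper_width: 0.025
```

Request:
drive_tool([
  {"travel": [0, 0, -0.0005], "rot": [0, 0, 0], "jaw": 0.01},
  {"travel": [0, 0, -0.0005], "rot": [0, 0, 0], "jaw": 0.01},
])

```text
time: 11.1
tcp_pos: [0.4996, -0.2461, 0.1194]
orientation: [180.0, -0.1, 17.4]
ft_force: [-6.8, 2.0, 20.0]
gripper_width: 0.0252
```

Request:
drive_tool([
  {"travel": [0, 0, -0.0005], "rot": [0, 0, 0], "jaw": 0.01},
  {"travel": [0, 0, -0.0005], "rot": [0, 0, 0], "jaw": 0.01},
])

```text
time: 11.27
tcp_pos: [0.4996, -0.246, 0.1185]
orientation: [180.0, -0.1, 17.4]
ft_force: [-5.6, 2.3, 17.7]
gripper_width: 0.0257
```

Request:
drive_tool([
  {"travel": [-0.0005, 0, 0], "rot": [0, 0, 0], "jaw": 0.01},
])

```text
time: 11.35
tcp_pos: [0.4994, -0.2459, 0.1183]
orientation: [180.0, -0.1, 17.4]
ft_force: [-1.4, 2.1, 11.3]
gripper_width: 0.0255
```

```bash
python3 -c "
from h import *
st()"
```

```text
{'time': 11.35, 'tcp_pos': [0.4994, -0.2459, 0.1183], 'orientation': [179.9781, -0.1014, 17.4288], 'ft_force': [-1.403, 2.0948, 11.2543], 'ft_torque': [0.4686, 0.562, -0.0026], 'gripper_width': 0.0255}
```

Request:
drive_tool([
  {"travel": [0, 0, -0.0005], "rot": [0, 0, 0], "jaw": 0.01},
])

```text
time: 11.43
tcp_pos: [0.4994, -0.246, 0.1179]
orientation: [180.0, -0.1, 17.4]
ft_force: [-3.5, 1.2, 12.0]
gripper_width: 0.025
```

Request:
drive_tool([
  {"travel": [0, 0, -0.0005], "rot": [0, 0, 0], "jaw": 0.01},
])

```text
time: 11.52
tcp_pos: [0.4993, -0.246, 0.1171]
orientation: [180.0, -0.1, 17.4]
ft_force: [-2.2, 1.1, 9.1]
gripper_width: 0.0255
```

Request:
drive_tool([
  {"travel": [0, 0, -0.0005], "rot": [0, 0, 0], "jaw": 0.01},
  {"travel": [0, 0, -0.0005], "rot": [0, 0, 0], "jaw": 0.01},
])

```text
time: 11.68
tcp_pos: [0.4992, -0.2459, 0.1156]
orientation: [180.0, -0.1, 17.4]
ft_force: [-2.2, 1.3, 4.6]
gripper_width: 0.0254
```

Request:
drive_tool([
  {"travel": [0, 0, -0.0005], "rot": [0, 0, 0], "jaw": 0.01},
  {"travel": [0, 0, -0.0005], "rot": [0, 0, 0], "jaw": 0.01},
])

```text
time: 11.85
tcp_pos: [0.4992, -0.2458, 0.1145]
orientation: [180.0, -0.1, 17.4]
ft_force: [-1.7, 1.3, 5.6]
gripper_width: 0.0255
```

Request:
drive_tool([
  {"travel": [0, 0, -0.0005], "rot": [0, 0, 0], "jaw": 0.01},
  {"travel": [0, 0, -0.0005], "rot": [0, 0, 0], "jaw": 0.01},
])

```text
time: 12.02
tcp_pos: [0.4993, -0.2458, 0.1135]
orientation: [180.0, -0.1, 17.4]
ft_force: [-0.7, -0.1, 5.2]
gripper_width: 0.0252
```

```bash
python3 -c "
from h import *
st()"
```

```text
{'time': 12.0167, 'tcp_pos': [0.4993, -0.2458, 0.1135], 'orientation': [179.9681, -0.0704, 17.4383], 'ft_force': [-0.6945, -0.1002, 5.2217], 'ft_torque': [0.1281, 0.2439, -0.0324], 'gripper_width': 0.0252}
```

Past the grip, with a few N of drag. Continuing to the bottom.

Request:
drive_tool([
  {"travel": [0, 0, -0.0007], "rot": [0, 0, 0], "jaw": 0.01},
  {"travel": [0, 0, -0.0007], "rot": [0, 0, 0], "jaw": 0.01},
  {"travel": [0, 0, -0.0006], "rot": [0, 0, 0], "jaw": 0.01},
])

```text
time: 12.27
tcp_pos: [0.4992, -0.2458, 0.1115]
orientation: [180.0, -0.1, 17.4]
ft_force: [-1.7, 1.0, 4.9]
gripper_width: 0.0253
```

Request:
drive_tool([
  {"travel": [0, 0, -0.0007], "rot": [0, 0, 0], "jaw": 0.01},
  {"travel": [0, 0, -0.0007], "rot": [0, 0, 0], "jaw": 0.01},
  {"travel": [0, 0, -0.0006], "rot": [0, 0, 0], "jaw": 0.01},
])

```text
time: 12.52
tcp_pos: [0.4992, -0.2458, 0.1095]
orientation: [180.0, -0.1, 17.4]
ft_force: [-1.4, 0.4, 4.8]
gripper_width: 0.0253
```

Request:
drive_tool([
  {"travel": [0, 0, -0.0007], "rot": [0, 0, 0], "jaw": 0.01},
  {"travel": [0, 0, -0.0007], "rot": [0, 0, 0], "jaw": 0.01},
  {"travel": [0, 0, -0.0006], "rot": [0, 0, 0], "jaw": 0.01},
])

```text
time: 12.77
tcp_pos: [0.4992, -0.2459, 0.1074]
orientation: [180.0, -0.1, 17.4]
ft_force: [-1.0, 0.7, 5.1]
gripper_width: 0.0256
```

Request:
drive_tool([
  {"travel": [0, 0, -0.0005], "rot": [0, 0, 0], "jaw": 0.01},
  {"travel": [0, 0, -0.0005], "rot": [0, 0, 0], "jaw": 0.01},
])

```text
time: 12.93
tcp_pos: [0.4989, -0.2456, 0.1058]
orientation: [180.0, -0.0, 17.4]
ft_force: [0.5, -0.4, -2.5]
gripper_width: 0.0252
```

Request:
drive_tool([
  {"travel": [0, 0, -0.0005], "rot": [0, 0, 0], "jaw": 0.01},
  {"travel": [0, 0, -0.0005], "rot": [0, 0, 0], "jaw": 0.01},
])

```text
time: 13.1
tcp_pos: [0.4988, -0.2457, 0.1048]
orientation: [180.0, -0.0, 17.4]
ft_force: [-2.1, 0.4, 6.3]
gripper_width: 0.0252
```

Request:
drive_tool([
  {"travel": [0, 0, -0.0005], "rot": [0, 0, 0], "jaw": 0.01},
])

```text
time: 13.18
tcp_pos: [0.4989, -0.2457, 0.1048]
orientation: [-180.0, -0.0, 17.4]
ft_force: [-1.8, 1.2, 10.9]
gripper_width: 0.0252
```

Request:
drive_tool([
  {"travel": [0, 0, -0.0005], "rot": [0, 0, 0], "jaw": 0.01},
])

```text
time: 13.27
tcp_pos: [0.499, -0.2458, 0.1047]
orientation: [-180.0, -0.0, 17.4]
ft_force: [-4.0, 2.0, 16.4]
gripper_width: 0.0255
```

Request:
drive_tool([
  {"travel": [0, 0, -0.0004], "rot": [0, 0, 0], "jaw": 0.01},
])

```text
time: 13.35
tcp_pos: [0.499, -0.2459, 0.1047]
orientation: [-180.0, -0.0, 17.4]
ft_force: [-4.7, 2.0, 20.0]
gripper_width: 0.0254
```

Request:
drive_tool([
  {"travel": [0, 0, 0], "rot": [0, 0, 0], "jaw": 0.01},
  {"travel": [0, 0, 0.001], "rot": [0, 0, 0], "jaw": 0.01},
  {"travel": [0, 0, 0], "rot": [0, 0, 0], "jaw": 0.01},
])

```text
time: 13.6
tcp_pos: [0.4988, -0.2457, 0.1048]
orientation: [180.0, -0.0, 17.4]
ft_force: [-1.1, 1.4, 7.1]
gripper_width: 0.0251
```

Request:
drive_tool([
  {"travel": [0, 0, 0], "rot": [0, 0, 0], "jaw": 0.03},
  {"travel": [0, 0, 0], "rot": [0, 0, 0], "jaw": 0.05},
  {"travel": [0, 0, 0], "rot": [0, 0, 0], "jaw": 0.07},
  {"travel": [0, 0, 0], "rot": [0, 0, 0], "jaw": 0.085},
  {"travel": [0, 0, 0], "rot": [0, 0, 0], "jaw": 0.085},
  {"travel": [0, 0, 0], "rot": [0, 0, 0], "jaw": 0.085},
])

```text
time: 14.1
tcp_pos: [0.4987, -0.2456, 0.1044]
orientation: [-180.0, 0.0, 17.4]
ft_force: [-0.8, 0.5, 0.4]
gripper_width: 0.0846
```

```bash
python3 - <<'E'
from h import *
ims=[shot('side',f'side7_{k}') for k in range(2)]
st()
a=np.mean([i['color'].astype(float) for i in ims],0).astype(np.uint8)
i=cv2.resize(a[210:295,235:330,::-1],None,fx=7,fy=7,interpolation=cv2.INTER_CUBIC)
cv2.imwrite('pics/c7.png',i)
E
```

```text
{'time': 14.2, 'tcp_pos': [0.4987, -0.2457, 0.1044], 'orientation': [179.999, -0.0023, 17.4371], 'ft_force': [0.2302, 1.1271, -1.0744], 'ft_torque': [0.0933, -0.0542, 0.0435], 'gripper_width': 0.0849}
```

View pics/c7.png

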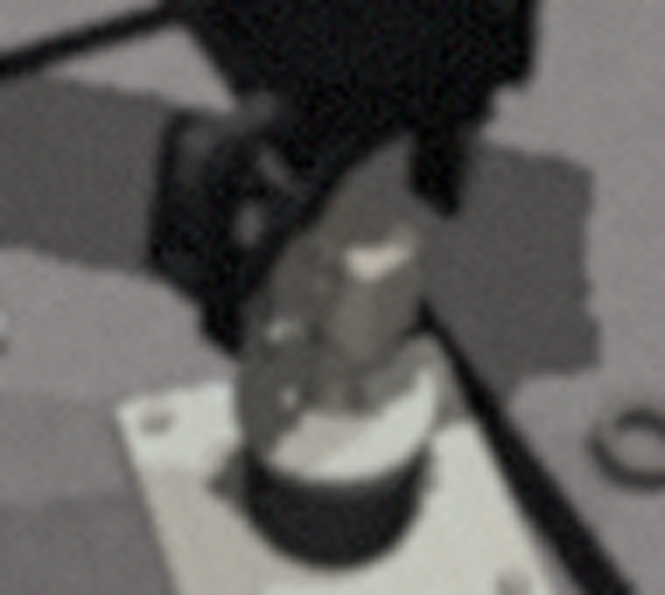

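Jaws open and the forces read free. The head is at about (370,290) in the crop, just above the flange. Withdrawing straight up.

Request:
drive_tool([
  {"travel": [0, 0, 0.008], "rot": [0, 0, 0], "jaw": 0.085},
  {"travel": [0, 0, 0.02], "rot": [0, 0, 0], "jaw": 0.085},
  {"travel": [0, 0, 0.03], "rot": [0, 0, 0], "jaw": 0.085},
  {"travel": [0, 0, 0.035], "rot": [0, 0, 0], "jaw": 0.085},
  {"travel": [0, 0, 0.035], "rot": [0, 0, 0], "jaw": 0.085},
  {"travel": [0, 0.035, 0.005], "rot": [0, 0, 0], "jaw": 0.085},
  {"travel": [0, 0.035, 0], "rot": [0, 0, 0], "jaw": 0.085},
  {"travel": [0, 0.035, 0], "rot": [0, 0, 0], "jaw": 0.085},
  {"travel": [0, 0.035, 0], "rot": [0, 0, 0], "jaw": 0.085},
  {"travel": [0, 0.035, 0], "rot": [0, 0, 0], "jaw": 0.085},
  {"travel": [0, 0.02, 0], "rot": [0, 0, 0], "jaw": 0.085},
  {"travel": [0, 0, 0], "rot": [0, 0, 0], "jaw": 0.085},
])

```text
time: 15.2
tcp_pos: [0.4989, -0.0455, 0.238]
orientation: [-179.9, -0.0, 17.8]
ft_force: [-0.1, 0.4, 0.0]
gripper_width: 0.0849
```

```bash
python3 - <<'E'
from h import *
s=shot('side','side8');t=shot('top','top8');st()
b=np.array([.4993,-.2465])
def draw(d,x,y,w,h,f):
    i=cv2.resize(d['color'][y:y+h,x:x+w,::-1],None,fx=f,fy=f,interpolation=cv2.INTER_CUBIC)
    a=np.radians(17.4);R=np.array([[np.cos(a),-np.sin(a)],[np.sin(a),np.cos(a)]])
    for z in(.102,.144):
        for q in((-1,-1),(1,-1),(1,1),(-1,1)):
            p=(proj(d,[*(b+R@(np.array(q)*[.013,.022])),z])-[x,y]+.5)*f
            cv2.circle(i,tuple(int(v) for v in p),2,(0,0,255) if z>.12 else (0,255,0),-1)
    return i
cv2.imwrite('pics/c8.png',np.hstack([draw(s,240,205,80,100,5),draw(t,305,170,80,100,5)]))
cv2.imwrite('pics/top8b.png',t['color'][:,:,::-1]) 
E
```

```text
{'time': 15.3, 'tcp_pos': [0.4988, -0.0504, 0.238], 'orientation': [179.9871, -0.0333, 17.5169], 'ft_force': [-1.2168, -0.1874, 0.432], 'ft_torque': [-0.0098, -0.0309, 0.0206], 'gripper_width': 0.0851}
```

View pics/c8.png

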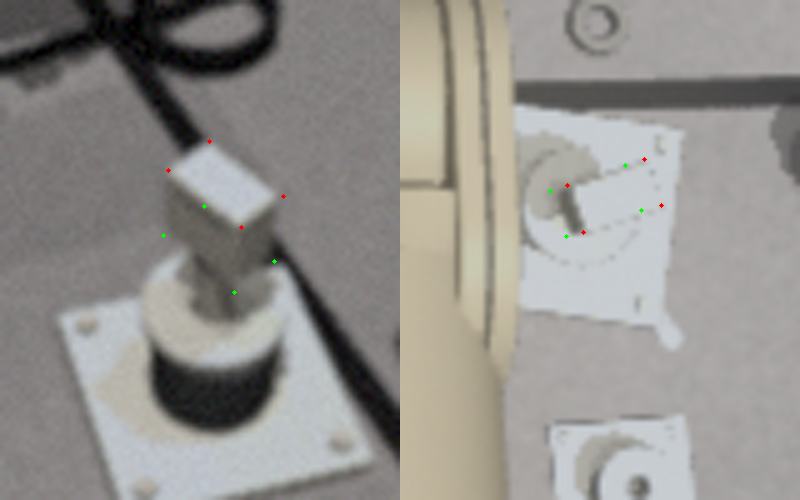

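View pics/side8.png

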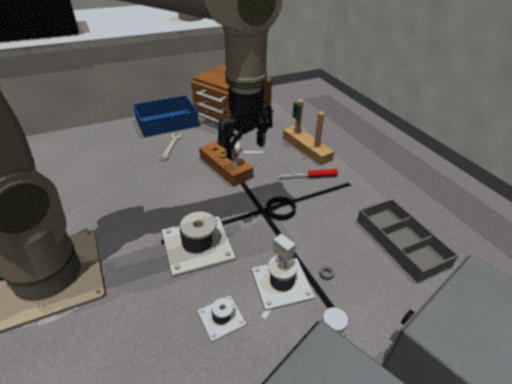

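```bash
python3 -c "
from h import *
workorder.close_job();st()"
```

```text
the job is handed in; nothing more can be done
the job is handed in; nothing more can be done
```

I put the flat-headed probe in the middle-sized coupling, the one with the 120 mm plate. It is seated and released, and I handed the job in at about 15 s of the 51 s allowed. `close_job` gives no verdict, so the result below rests on my own readings.

**How it went:** I gripped the probe by its flat head, lifted it over the ball-headed probe, and set it over the bore I had found by eye. The foot entered the bore without touching the flange. It passed the sprung grip at about 21 N and then slid with about 6 N of drag. It snapped into the groove and stopped hard on the bottom with the TCP at z = 0.1047 m. I held it there at about 21 N, eased off, opened the jaws and backed away.

**Checks that agreed:**
- **Depth:** The stop height matches the 0.104 to 0.105 m expected for a full-depth probe.
- **Position:** In the last pictures the head lies within about 1.5 pixels (2 to 3 mm) of where I predicted it for a probe that is home and upright.
- **Surroundings:** In the final side picture the ball probe, tape, ferrite, jar, screwdriver and wrench look unmoved.
- **Force:** The readings I saw stayed around 22 N, below the 35 N limit. I only sampled at the end of each move, so brief peaks between readings were not seen.

**Checks that were weaker or disagreed:**
- The two cameras differed by 2 to 4 mm on where the head stood in the stand.
- At about 10 mm in, the foot rubbed the bore wall with about 2 N, and at the grip there was about 7 N of side force. I corrected both with 0.5 mm shifts.
- From first contact with the grip to the bottom I measured 16 mm, where about 18 mm was expected. I took this to mean contact began slightly deeper than 20 mm. I relied on the hard stop, the snap and the pictures instead.

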